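# Turn over the drying flag on the model-painting table

## Task

The work marked by the round flag has dried: with a fingertip, press down the flag's tail or push the flag itself so that it turns right over on its pivot and lies flat on the other side of its stand, ring face up. Only push it, do not pinch it, and leave its stand standing where it is, neither lifted nor shoved away. Leave the square flag, the bottle, the figure and the truck as they are.

Things in the scene. Friction and masses are not known exactly. Their poses are not given: they have to be found in the camera images.
- round_stand: Loose weighted stand of the round flag, about 1 kg: dark steel base plate 150 (x) x 130 (y) x 8 mm with two upright aluminium posts (14 x 8 mm, 92 mm tall) at x 0, y +-55 mm, 102 mm of free space between them. Origin: centre of the underside, on the table; z up. The pivot lies along its y axis, 80 mm above the origin. It slides if pushed with more than a few newtons.
- round_flag (a joint): Angle of the round flag on its pivot, rad. 0: level on the stand's -x side, cross face up, tail on +x; 1.57: upright, tail down; 3.14: level on the +x side, ring face up, tail on -x. Stops at 0 and 3.14; free space beneath. Friction hinge (0.03 N m, 1 to 2 N at a fingertip): stays at any angle where it is left. At the start between 0 and 0.2.
- round_cross_face: White raised face plate (2 mm thick) with a black diagonal cross, with a matching pad on the tail: the side of the round flag that is up at joint 0. Origin on the pivot; the face looks along its +z, the flag extends along its -x and the tail along its +x.
- round_ring_face: White raised face plate (2 mm thick) with a black ring, with a matching pad on the tail: the other side of the round flag, up at joint 3.14. Origin on the pivot; the face looks along its -z.
- round_pivot (a point): Point on the pivot axis of the round flag, midway between the posts, 80 mm above the table; axes as the stand's (y along the pivot axis).
- round_centre (a point): Centre of the round flag plate, a disc 76 mm across, plywood with a face plate on each side, 10 mm thick in all; 62 mm from the pivot.
- round_tail_end (a point): End of the tail: a flat tongue 28 mm wide and 10 mm thick that continues the round flag 60 mm beyond the pivot on the opposite side. Pressing it down swings the flag up. The tail passes freely between the posts and clears the base plate by about 12 mm when straight down.
- square_stand: Loose weighted stand of the square flag, about 1 kg: dark steel base plate 150 (x) x 130 (y) x 8 mm with two upright aluminium posts (14 x 8 mm, 92 mm tall) at x 0, y +-55 mm, 102 mm of free space between them. Origin: centre of the underside, on the table; z up. The pivot lies along its y axis, 80 mm above the origin. It slides if pushed with more than a few newtons.
- square_flag (a joint): Angle of the square flag on its pivot, rad. 0: level on the stand's -x side, cross face up, tail on +x; 1.57: upright, tail down; 3.14: level on the +x side, ring face up, tail on -x. Stops at 0 and 3.14; free space beneath. Friction hinge (0.03 N m, 1 to 2 N at a fingertip): stays at any angle where it is left. At the start it is already turned, between 2.95 and 3.1; it stays so.
- square_cross_face: White raised face plate (2 mm thick) with a black diagonal cross, with a matching pad on the tail: the side of the square flag that is up at joint 0. Origin on the pivot; the face looks along its +z, the flag extends along its -x and the tail along its +x.
- square_ring_face: White raised face plate (2 mm thick) with a black ring, with a matching pad on the tail: the other side of the square flag, up at joint 3.14. Origin on the pivot; the face looks along its -z.
- square_pivot (a point): Point on the pivot axis of the square flag, midway between the posts, 80 mm above the table; axes as the stand's (y along the pivot axis).
- square_centre (a point): Centre of the square flag plate, 76 x 76 mm, plywood with a face plate on each side, 10 mm thick in all; 62 mm from the pivot.
- square_tail_end (a point): End of the tail: a flat tongue 28 mm wide and 10 mm thick that continues the square flag 60 mm beyond the pivot on the opposite side. Pressing it down swings the flag up. The tail passes freely between the posts and clears the base plate by about 12 mm when straight down.
- paint_bottle: Small grey dropper bottle with white cap, 25 mm across, 78 mm tall, loose. Origin: centre of its underside. Leave it alone.
- figure_holder: Wooden painting handle with a small grey figure on top, 44 mm across the foot, 94 mm tall, loose. Origin: centre of its underside. Leave it alone.
- model_truck: Sand-coloured scale-model truck, 60 x 110 x 50 mm, loose. Origin: under its centre on the table. Leave it alone.
Mind the look-alikes: they are no part of the job. Leave any green look-alike of the round_stand alone.

How it is judged:
By the outcome, as a careful person would: the job done as asked, in the order asked, and still so for the second after the job is handed in, with the robot touching nothing.
It also fails if it takes over 48 s, if anything falls off the work surface, if the arm or the gripper's body presses on something with over 40 N, if the wrist force passes 120 N, or if a joint passes its speed limit or range.

## Robot

A 6-joint arm with a two-finger parallel gripper is mounted at the origin on the work surface. World frame = base frame: x ahead of the robot, y to its left, z up, the work surface at z = 0. Lengths are in m, angles in degrees, forces in N, time in s.
With the tool pointing down it reaches from about 0.3 to 0.75 m from the base axis. Payload 8.5 kg.
Tool frame: the origin (TCP) lies on the centre line of the jaws, within the pads' length; the fingertips stand 17 mm ahead of it and the grasp point (between the pads) lies 2 mm behind it (env.tip_extent is the distance from the TCP to the fingertips, in m); z points along the fingers, y is the direction in which the jaws open and shut (so a half turn about z gives the same grasp; the last joint's range is limited). The gripper opens to 85 mm and grips with 20 to 120 N. Pads are 22 mm wide; open, the fingers measure 114 mm over their backs; the gripper's body (76 mm by 85 mm) begins 54 mm behind the grasp point. The pads swing forward as they close: fully open they stand 13 mm farther back than shut.
Start: joints at [64.612, 21.807, 74.336, -0, 83.858, -12.336], TCP at [0.124, 0.536, 0.248] pointing down, gripper open.
Joint ranges: [-178.18, 178.18], [-50.72, 133.34], [12.68, 142.11], [-81.47, 261.47], [9.98, 163.14], [-165.26, 165.26]. Speed limits (degrees/s): [136.94, 136.94, 180, 180, 180, 180].

## Interface

Orientations are given as a 3x3 rotation matrix whose columns are the frame's x, y, z axes.
In Python, from rig import telemetry, get_image, camera_params, close_job, env gives the robot as it stands.
- The arm moves only by the tool apply_moves, never from a script. Its argument "motion" is a list of rows, each an object of numbers: "tx", "ty", "tz": the shift along the tool's x, y, z in cm; "turn": the turn about the tool's z in degrees; "jaw": the gripper's target within -1 to 1 (fully open at 1, half-way at 0, shut at -1). In form: [{"tx": .., "ty": .., "tz": .., "turn": .., "jaw": ..}, ...]. A call has 1 to 5 rows; each row is the pose to reach, as a shift and turn from the pose measured when the call began, along the tool's axes at that moment; what a row does not reach only later rows make up. A row lasts 1/12 s, in which the tool goes at most 41.7 mm and 7.16 degrees, less where a joint would pass 70% of its speed; a pose out of reach is approached as far as the arm can. A call with a gripper value outside its range is refused whole. The fingers move at their own pace and stop on an object; "squeeze" is the grip in N (left out, the last holds). Time passes only in rows, so rows that repeat a pose let the fingers close. It gives the time, the measured TCP pose, the force and the opening at its end, in the units of the state.
- telemetry.observe(): the state, without advancing time (a new reading comes with each control period).
- get_image(name): name is "scene" or "top" or "wrist"; returns (picture, depth): 480x640x3 uint8, red, green, blue; 480x640 float32, m along the optical axis (not along the pixel's ray), 0 where there is no reading.
- camera_params(name): a dict with "fx", "fy", "cx", "cy" (pixels), "D" ([k1, k2, p1, p2, k3] as OpenCV has them; the pictures are not rectified), "rvec" (rotation vector, rad) and "tvec" (3), from world to camera coordinates, as OpenCV has them. Camera axes: x right, y down, z forward; pixel columns grow to the right and rows downward; lengths in m; the calibration is good to about 2 mm. A picture is of the moment at which its call begins: read the wrist's pose just before it. camera_params takes no time and is no camera call; for the wrist camera it gives the pose at the moment of the call.
- close_job(): hands the job in, once; it reports no verdict.
The state is a dict: "time_s": time; "q": joint angles; "qvel": joint speeds; "joint_efforts": joint torques, N m; "position": TCP position; "tool_rot": TCP orientation; "ft_force": force on the tool from outside, world axes, zero at the start; "wrist_torque": the same for the moment, N m; "grip_width": finger opening in m.
Only numpy, scipy, OpenCV 4.12 (cv2) and the standard library are available. Lean on these libraries where they do the work, as an engineer would, in place of code of your own. Each camera call takes 0.05 s, during which the arm holds its last target. There are 200 camera calls.

## Working session

There is one attempt and no reset: what is moved stays moved. The work goes in short steps, Python scripts to look and compute and a tool call to move; the robot and the scene stay as the last step left them, time stands still between calls to the robot, and variables do not carry over. Pictures are saved under pics/ and viewed, about 8 in all and at most 12, crops included, and the job is handed in when it is done.

Besides the shell and the picture viewer there is one more tool, called by a JSON object that holds its "fn" and its "kwargs". apply_moves: Moves the arm, as the interface text tells. Its arguments: {"type":"object","properties":{"motion":{"type":"array"},"squeeze":{"type":"number"}},"required":["motion"]}

```bash
mkdir -p pics; cat > h.py <<'E'
import numpy as np, cv2
from rig import telemetry, get_image, camera_params, close_job, env
def cloud(name):
    p=camera_params(name); img,d=get_image(name)
    K=np.array([[p['fx'],0,p['cx']],[0,p['fy'],p['cy']],[0,0,1.]])
    v,u=np.mgrid[0:480,0:640]
    pts=np.stack([u,v],-1).reshape(-1,1,2).astype(np.float64)
    n=cv2.undistortPoints(pts,K,np.array(p['D'],float)).reshape(480,640,2)
    c=np.dstack([n*d[...,None],d])
    R=cv2.Rodrigues(np.array(p['rvec'],float))[0]
    w=(c-np.array(p['tvec']).reshape(3))@R
    w[d==0]=np.nan
    return img,w
def save(n,img): cv2.imwrite('pics/'+n,img[...,::-1])
E
python3 - <<'E'
from h import *
for n in('top','scene'):
    i,w=cloud(n); save(n+'1.png',i); np.save(n+'.npy',w)
print(telemetry.observe()['tool_rot'],env.tip_extent)
E
```

```text
[[-9.74170453e-01  2.25813287e-01 -5.36071841e-04]
 [ 2.25813777e-01  9.74169778e-01 -1.17545964e-03]
 [ 2.56790581e-04 -1.26615046e-03 -9.99999165e-01]] 0.017
```

View pics/top1.png

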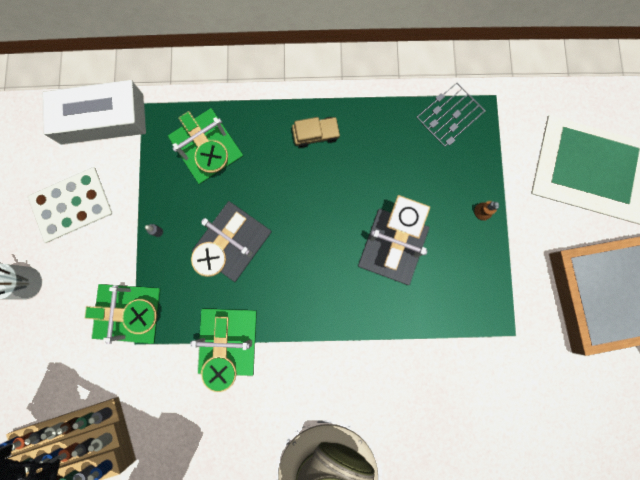

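View pics/scene1.png

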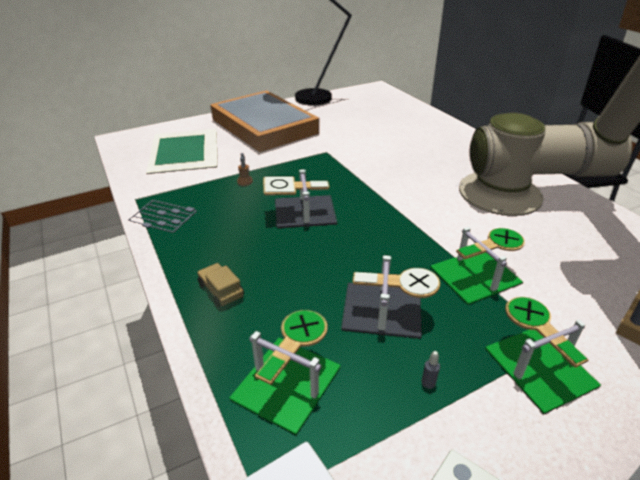

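The top view shows five flag stands. The target is the white disc with a cross on the dark base: disc (208,259), pivot about (225,236), tail about (236,222). The other four are the green look-alikes at (210,156), (138,317) and (218,374), and the square flag with the ring at (409,215). Next I'll measure the target and check it in a close crop.

```bash
python3 - <<'E'
from h import *
i=cv2.imread('pics/top1.png')[...,::-1]; w=np.load('top.npy')
cv2.imwrite('pics/crop1.png',cv2.resize(i[190:295,175:290,::-1],None,fx=5,fy=5,interpolation=cv2.INTER_CUBIC))
m=np.zeros((480,640),bool); m[195:285,185:275]=1
wh=(m&(i.min(2)>190)).astype(np.uint8)
n,l,s,c=cv2.connectedComponentsWithStats(wh)
for k in range(1,n):
    if s[k,4]>40:
        P=w[l==k]; print(c[k],s[k,4],np.nanmedian(P,0).round(4),np.nanmin(P,0).round(3),np.nanmax(P,0).round(3))
z=w[...,2]; b=m&(z>.004)&(z<.014); P=w[b][:,:2]; 
r=cv2.minAreaRect(P.astype(np.float32)); print('base',r,b.sum(),np.median(z[b]))
for v,u in[(222,205),(251,246),(236,225),(212,240),(220,236),(226,233)]: print(u,v,w[v,u].round(4))
# other objects near
for v,u in[(229,152),(150,210)]: print(u,v,w[v,u].round(3))
E
```

```text
[234.75376884 222.66331658] 199 [0.5713 0.1954 0.0847] [0.55  0.175 0.08 ] [0.594 0.216 0.092]
[230.15384615 239.94505495] 91 [0.5314 0.204  0.0862] [0.504 0.169 0.006] [0.57  0.256 0.096]
[207.70769231 258.61076923] 650 [0.4908 0.2547 0.0884] [0.458 0.22  0.082] [0.527 0.29  0.094]
base ((0.54630047082901, 0.22398222982883453), (0.21745844185352325, 0.21806366741657257), 89.4349136352539) 2701 0.008425236184343522
205 222 [0.5729 0.26   0.0965]
246 251 [0.5074 0.1706 0.0838]
225 236 [0.5416 0.2169 0.0877]
240 212 [0.6105 0.1966 0.0096]
236 220 [0.5778 0.1929 0.0848]
233 226 [0.5645 0.1998 0.0833]
152 229 [0.566 0.392 0.059]
210 150 [0.743 0.254 0.083]
```

View pics/crop1.png

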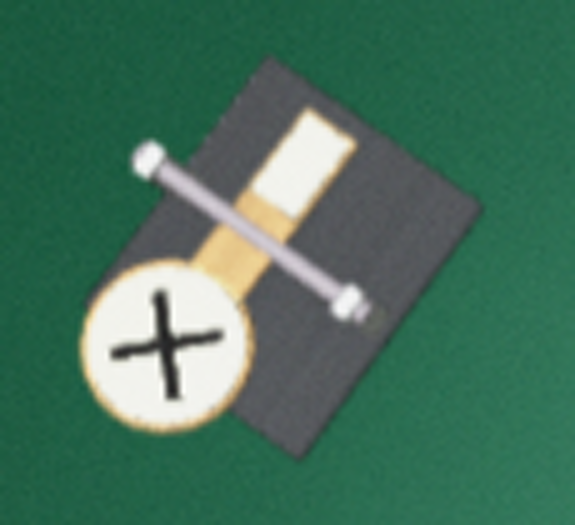

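The crop confirms a white disc with a cross on a dark base, with its tail at (236,222). The pivot is near (0.5405, 0.2165) and the tail direction is u = (0.805, -0.593).

Plan:
1. Shut the jaws and align tool x with -u.
2. Press the tail down about 60°.
3. Push the disc over from behind.

{"fn": "apply_moves", "kwargs": {"motion": [{"tx":-4,"ty":-1.8,"tz":0,"turn":5,"jaw":-1},{"tx":-8,"ty":-3.6,"tz":0,"turn":10,"jaw":-1},{"tx":-12,"ty":-5.4,"tz":0,"turn":15,"jaw":-1},{"tx":-15.5,"ty":-7,"tz":0,"turn":20,"jaw":-1},{"tx":-19,"ty":-8.6,"tz":0,"turn":23.4,"jaw":-1}], "squeeze": 20}}

```text
time_s: 0.52
position: [0.2906, 0.4076, 0.2476]
tool_rot: [[-0.802, 0.597, -0.001], [0.597, 0.802, -0.001], [-0.0, -0.002, -1.0]]
ft_force: [1.3, 1.2, -0.5]
grip_width: 0.0254
```

```bash
cat > to.py <<'E'
import sys
from h import *
P=np.array([.5405,.2165,0]);U=np.array([.805,-.593,0]);V=np.array([.593,.805,0])
s=telemetry.observe();p=np.array(s['position']);R=np.array(s['tool_rot'])
print('t',round(s['time_s'],2),'u,v mm',((p-P)@U*1e3).round(1),((p-P)@V*1e3).round(1),'tip z',((p[2]-.017)*1e3).round(1),'F',np.round(s['ft_force'],2),'w',s['grip_width'],'Fu',(np.array(s['ft_force'])@U).round(2))
b=-U;print('turn',np.degrees(np.arcsin(np.clip(np.cross(R[:,0],b)@R[:,2],-1,1))).round(2))
for a in sys.argv[1:]:
    u,v,z=map(float,a.split(','))
    print(a,((P+U*u/1e3+V*v/1e3+[0,0,z/1e3+.017]-p)@R*100).round(2))
E
python3 to.py 56,0,140
```

```text
t 0.52 u,v mm -314.5 5.6 tip z 230.6 F [ 1.35  1.21 -0.5 ] w 0.025417108465988093 Fu 0.37
turn -0.3
56,0,140 [-37.05  -0.35   9.07]
```

{"fn": "apply_moves", "kwargs": {"motion": [{"tx":-4,"ty":-0.4,"tz":0,"turn":0,"jaw":-1},{"tx":-8,"ty":-0.4,"tz":0,"turn":0,"jaw":-1},{"tx":-12,"ty":-0.4,"tz":0,"turn":0,"jaw":-1},{"tx":-16,"ty":-0.4,"tz":0,"turn":0,"jaw":-1},{"tx":-20,"ty":-0.4,"tz":0,"turn":0,"jaw":-1}]}}

```text
time_s: 0.93
position: [0.4498, 0.2833, 0.2475]
tool_rot: [[-0.802, 0.597, -0.001], [0.597, 0.802, -0.002], [0.0, -0.002, -1.0]]
ft_force: [0.2, 0.4, 0.7]
grip_width: -0.0002
```

{"fn": "apply_moves", "kwargs": {"motion": [{"tx":-4,"ty":0,"tz":0,"turn":0,"jaw":-1},{"tx":-8,"ty":0,"tz":0,"turn":0,"jaw":-1},{"tx":-12,"ty":0,"tz":0,"turn":0,"jaw":-1},{"tx":-15.5,"ty":0,"tz":1,"turn":0,"jaw":-1},{"tx":-17,"ty":0,"tz":4,"turn":0,"jaw":-1}]}}

```text
time_s: 1.35
position: [0.5905, 0.1787, 0.2098]
tool_rot: [[-0.8, 0.6, 0.007], [0.6, 0.8, -0.001], [-0.006, 0.003, -1.0]]
ft_force: [0.2, -1.0, -0.4]
grip_width: 0.0003
```

```bash
python3 to.py 56,0,100
```

```text
t 1.35 u,v mm 62.7 -0.8 tip z 192.8 F [ 0.21 -1.04 -0.36] w 0.0003131198816269171 Fu 0.78
turn -0.49
56,0,100 [0.73 0.05 9.28]
```

{"fn": "apply_moves", "kwargs": {"motion": [{"tx":0.7,"ty":0,"tz":3,"turn":0,"jaw":-1},{"tx":0.7,"ty":0,"tz":6,"turn":0,"jaw":-1},{"tx":0.7,"ty":0,"tz":8.3,"turn":0,"jaw":-1},{"tx":0.7,"ty":0,"tz":9.3,"turn":0,"jaw":-1},{"tx":0.7,"ty":0,"tz":9.3,"turn":0,"jaw":-1}]}}

```text
time_s: 1.77
position: [0.5846, 0.1826, 0.1144]
tool_rot: [[-0.8, 0.6, 0.002], [0.6, 0.8, -0.002], [-0.003, -0.001, -1.0]]
ft_force: [-1.3, 0.6, 0.5]
grip_width: -0.0003
```

```bash
python3 to.py 56,0,85 52.5,0,61 44,0,48 38,0,43; python3 -c "
from h import *
a=get_image('scene')[0][180:400,280:520]; save('s2.png',cv2.resize(a,None,fx=2.5,fy=2.5))"
```

```text
t 1.77 u,v mm 55.6 -1.2 tip z 97.4 F [-1.32  0.61  0.54] w -0.00031878854018842635 Fu -1.43
turn -0.5
56,0,85 [-0.04  0.12  1.24]
52.5,0,61 [0.32 0.12 3.64]
44,0,48 [1.17 0.11 4.94]
38,0,43 [1.78 0.11 5.44]
```

View pics/s2.png

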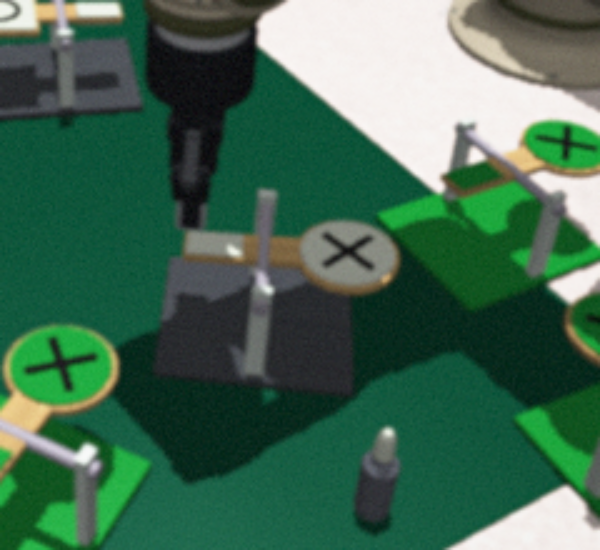

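The fingertip, at crop (190,225), hovers over the outer tail, whose end is at (185,240). I'll press down, shifted slightly inward.

{"fn": "apply_moves", "kwargs": {"motion": [{"tx":0.5,"ty":0.1,"tz":0.6,"turn":0,"jaw":-1},{"tx":0.5,"ty":0.1,"tz":1.2,"turn":0,"jaw":-1},{"tx":0.5,"ty":0.1,"tz":1.9,"turn":0,"jaw":-1},{"tx":0.6,"ty":0.1,"tz":2.6,"turn":0,"jaw":-1},{"tx":0.8,"ty":0.1,"tz":3.3,"turn":0,"jaw":-1}]}}

```text
time_s: 2.23
position: [0.5803, 0.1882, 0.0832]
tool_rot: [[-0.8, 0.6, 0.007], [0.6, 0.8, -0.002], [-0.006, 0.003, -1.0]]
ft_force: [1.6, 0.2, 2.0]
grip_width: 0.0001
```

```bash
python3 to.py 44,0,57 40.5,0,52.6 35.5,0,48
```

```text
t 2.23 u,v mm 48.8 0.8 tip z 66.2 F [1.59 0.2  2.03] w 8.68077025290728e-05 Fu 1.16
turn -0.5
44,0,57 [ 0.48 -0.09  0.92]
40.5,0,52.6 [ 0.84 -0.09  1.36]
35.5,0,48 [ 1.34 -0.1   1.81]
```

{"fn": "apply_moves", "kwargs": {"motion": [{"tx":0.25,"ty":-0.1,"tz":0.5,"turn":0,"jaw":-1},{"tx":0.5,"ty":-0.1,"tz":0.95,"turn":0,"jaw":-1},{"tx":0.85,"ty":-0.1,"tz":1.35,"turn":0,"jaw":-1},{"tx":1.3,"ty":-0.1,"tz":1.8,"turn":0,"jaw":-1},{"tx":1.3,"ty":-0.1,"tz":1.8,"turn":0,"jaw":-1}]}}

```text
time_s: 2.65
position: [0.5682, 0.1957, 0.0642]
tool_rot: [[-0.8, 0.6, 0.005], [0.6, 0.8, -0.002], [-0.005, 0.001, -1.0]]
ft_force: [0.6, -0.6, -0.1]
grip_width: -0.0
```

```bash
python3 to.py 60,0,60; python3 -c "
from h import *
a=get_image('scene')[0][180:400,280:520]; save('s3.png',cv2.resize(a,None,fx=2.5,fy=2.5))"
```

```text
t 2.65 u,v mm 34.6 -0.3 tip z 47.2 F [ 0.56 -0.55 -0.06] w -7.562761297464876e-06 Fu 0.78
turn -0.47
60,0,60 [-2.54  0.06 -1.27]
```

View pics/s3.png

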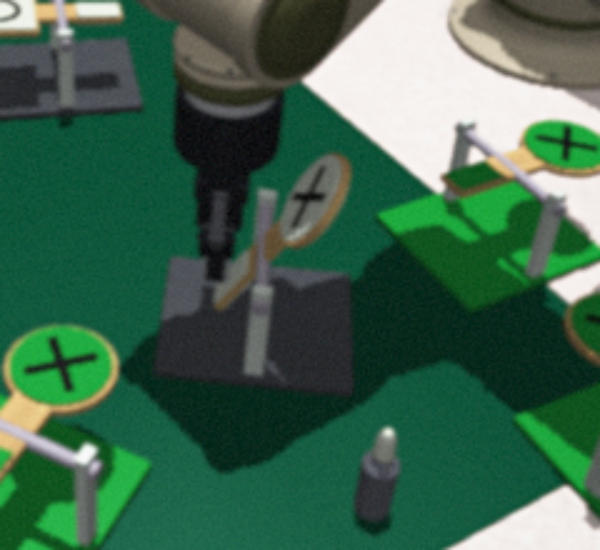

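The flag has swung up about 55°, with the disc at crop (315,197), and the stand hasn't moved. Next I'll retreat, go up and over, and come down behind the disc.

{"fn": "apply_moves", "kwargs": {"motion": [{"tx":-1.5,"ty":0,"tz":-1,"turn":0,"jaw":-1},{"tx":-2,"ty":0,"tz":-5,"turn":0,"jaw":-1},{"tx":-2,"ty":0,"tz":-9,"turn":0,"jaw":-1},{"tx":-2,"ty":0,"tz":-13,"turn":0,"jaw":-1},{"tx":-2,"ty":0,"tz":-17.5,"turn":0,"jaw":-1}]}}

```text
time_s: 3.12
position: [0.5831, 0.1838, 0.2383]
tool_rot: [[-0.8, 0.6, 0.004], [0.6, 0.8, -0.002], [-0.004, 0.001, -1.0]]
ft_force: [-0.5, 0.1, -0.3]
grip_width: 0.0003
```

{"fn": "apply_moves", "kwargs": {"motion": [{"tx":2,"ty":0,"tz":-2,"turn":0,"jaw":-1},{"tx":6,"ty":0,"tz":-2,"turn":0,"jaw":-1},{"tx":10,"ty":0,"tz":-2,"turn":0,"jaw":-1},{"tx":14,"ty":0,"tz":-2,"turn":0,"jaw":-1},{"tx":16,"ty":0,"tz":-2,"turn":0,"jaw":-1}]}}

```text
time_s: 3.53
position: [0.4515, 0.2816, 0.2582]
tool_rot: [[-0.801, 0.598, 0.004], [0.598, 0.801, -0.001], [-0.003, 0.002, -1.0]]
ft_force: [-0.5, 0.1, -0.3]
grip_width: -0.0002
```

```bash
python3 to.py -100,0,130
```

```text
t 3.53 u,v mm -110.3 -0.3 tip z 241.2 F [-0.53  0.11 -0.29] w -0.00018748360529723704 Fu -0.49
turn -0.35
-100,0,130 [-0.99  0.02 11.12]
```

{"fn": "apply_moves", "kwargs": {"motion": [{"tx":0,"ty":0,"tz":4,"turn":0,"jaw":-1},{"tx":0,"ty":0,"tz":8,"turn":0,"jaw":-1},{"tx":0,"ty":0,"tz":11,"turn":0,"jaw":-1},{"tx":-1,"ty":0,"tz":11,"turn":0,"jaw":-1},{"tx":-2,"ty":0,"tz":11,"turn":0,"jaw":-1}]}}

```text
time_s: 3.95
position: [0.4683, 0.2693, 0.1484]
tool_rot: [[-0.802, 0.597, 0.002], [0.597, 0.802, -0.001], [-0.002, 0.0, -1.0]]
ft_force: [-0.1, 0.0, 0.8]
grip_width: 0.0001
```

{"fn": "apply_moves", "kwargs": {"motion": [{"tx":-1,"ty":0,"tz":0,"turn":0,"jaw":-1},{"tx":-2,"ty":0,"tz":0,"turn":0,"jaw":-1},{"tx":-3,"ty":0,"tz":0,"turn":0,"jaw":-1},{"tx":-4,"ty":0,"tz":0,"turn":0,"jaw":-1},{"tx":-5,"ty":0,"tz":0,"turn":0,"jaw":-1}]}}

```text
time_s: 4.37
position: [0.5098, 0.239, 0.1505]
tool_rot: [[-0.802, 0.598, 0.005], [0.598, 0.802, 0.0], [-0.004, 0.003, -1.0]]
ft_force: [-9.5, 2.1, 28.9]
grip_width: 0.0004
```

```bash
python3 to.py -10,0,130;python3 -c "
from h import *
a=get_image('scene')[0][180:400,280:520]; save('s4.png',cv2.resize(a,None,fx=2.5,fy=2.5))"
```

```text
t 4.37 u,v mm -38.1 -0.1 tip z 133.5 F [-9.49  2.13 28.86] w 0.00041137455076951284 Fu -8.9
turn -0.32
-10,0,130 [-2.81  0.02  0.36]
```

View pics/s4.png

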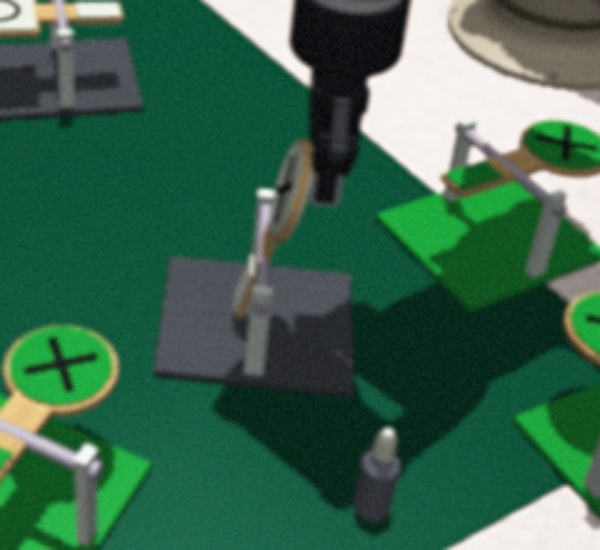

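Rim contact is high on the finger at crop (305,150), and the wedging reads 29 N upward. The flag is at about 75° and the stand hasn't moved. I'll back off, raise the tip and push with the fingertip only.

{"fn": "apply_moves", "kwargs": {"motion": [{"tx":1.5,"ty":0,"tz":0,"turn":0,"jaw":-1},{"tx":3,"ty":0,"tz":0,"turn":0,"jaw":-1},{"tx":3,"ty":0,"tz":-1.2,"turn":0,"jaw":-1},{"tx":3,"ty":0,"tz":-2.2,"turn":0,"jaw":-1},{"tx":3,"ty":0,"tz":-2.2,"turn":0,"jaw":-1}]}}

```text
time_s: 4.83
position: [0.4876, 0.2568, 0.175]
tool_rot: [[-0.802, 0.598, 0.011], [0.598, 0.802, 0.001], [-0.008, 0.007, -1.0]]
ft_force: [0.5, 0.2, 0.9]
grip_width: 0.0001
```

```bash
python3 to.py -10,0,155
```

```text
t 4.83 u,v mm -66.5 1.1 tip z 158.0 F [0.48 0.24 0.95] w 0.0001371597515418183 Fu 0.24
turn -0.32
-10,0,155 [-5.65 -0.08  0.34]
```

{"fn": "apply_moves", "kwargs": {"motion": [{"tx":-1,"ty":-0.1,"tz":0.3,"turn":0,"jaw":-1},{"tx":-2,"ty":-0.1,"tz":0.3,"turn":0,"jaw":-1},{"tx":-2.8,"ty":-0.1,"tz":0.3,"turn":0,"jaw":-1},{"tx":-3.4,"ty":-0.1,"tz":0.3,"turn":0,"jaw":-1},{"tx":-4,"ty":-0.1,"tz":0.3,"turn":0,"jaw":-1}]}}

```text
time_s: 5.25
position: [0.5198, 0.2313, 0.1718]
tool_rot: [[-0.801, 0.598, 0.01], [0.598, 0.801, 0.001], [-0.007, 0.007, -1.0]]
ft_force: [0.9, 0.5, -0.2]
grip_width: -0.0
```

```bash
python3 to.py 20,0,155
```

```text
t 5.25 u,v mm -25.5 -0.3 tip z 154.8 F [ 0.86  0.46 -0.21] w -3.232107131392482e-05 Fu 0.42
turn -0.37
20,0,155 [-4.55  0.06  0.01]
```

{"fn": "apply_moves", "kwargs": {"motion": [{"tx":-0.9,"ty":0,"tz":0,"turn":0,"jaw":-1},{"tx":-1.8,"ty":0,"tz":0,"turn":0,"jaw":-1},{"tx":-2.7,"ty":0,"tz":0.1,"turn":0,"jaw":-1},{"tx":-3.6,"ty":0,"tz":0.3,"turn":0,"jaw":-1},{"tx":-4.5,"ty":0,"tz":0.6,"turn":0,"jaw":-1}]}}

```text
time_s: 5.67
position: [0.5567, 0.2038, 0.166]
tool_rot: [[-0.801, 0.598, 0.01], [0.598, 0.801, 0.001], [-0.008, 0.007, -1.0]]
ft_force: [-0.6, 0.1, -1.5]
grip_width: -0.0001
```

```bash
python3 to.py; python3 -c "
from h import *
a=get_image('scene')[0][180:400,280:520]; save('s5.png',cv2.resize(a,None,fx=2.5,fy=2.5))"
```

```text
t 5.67 u,v mm 20.6 -0.6 tip z 149.0 F [-0.58  0.12 -1.55] w -7.242440966857052e-05 Fu -0.54
turn -0.37
```

View pics/s5.png

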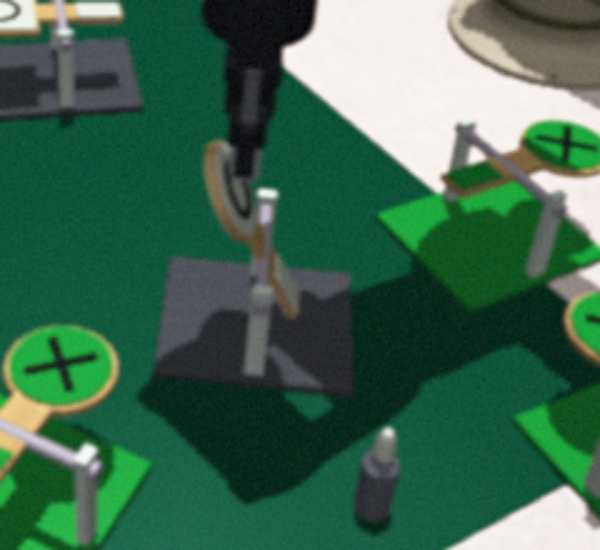

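It's past vertical: the ring face shows at crop (240,190) and the stand hasn't moved. Now I'll follow the flag down.

{"fn": "apply_moves", "kwargs": {"motion": [{"tx":-0.8,"ty":0,"tz":0.8,"turn":0,"jaw":-1},{"tx":-1.5,"ty":0,"tz":1.6,"turn":0,"jaw":-1},{"tx":-2.1,"ty":0,"tz":2.5,"turn":0,"jaw":-1},{"tx":-2.7,"ty":0,"tz":3.4,"turn":0,"jaw":-1},{"tx":-3.0,"ty":0,"tz":4.3,"turn":0,"jaw":-1}]}}

```text
time_s: 6.13
position: [0.5826, 0.1843, 0.1211]
tool_rot: [[-0.8, 0.599, 0.009], [0.599, 0.8, 0.0], [-0.007, 0.006, -1.0]]
ft_force: [-0.1, 0.1, 0.4]
grip_width: -0.0001
```

```bash
python3 to.py 54,0,85
```

```text
t 6.13 u,v mm 53.0 -1.0 tip z 104.1 F [-0.05  0.08  0.42] w -0.00012440495954559386 Fu -0.09
turn -0.45
54,0,85 [-0.09  0.08  1.91]
```

{"fn": "apply_moves", "kwargs": {"motion": [{"tx":-0.1,"ty":0.1,"tz":0.6,"turn":0,"jaw":-1},{"tx":-0.1,"ty":0.1,"tz":1.1,"turn":0,"jaw":-1},{"tx":-0.1,"ty":0.1,"tz":1.5,"turn":0,"jaw":-1},{"tx":-0.1,"ty":0.1,"tz":1.8,"turn":0,"jaw":-1},{"tx":-0.1,"ty":0.1,"tz":1.8,"turn":0,"jaw":-1}]}}

```text
time_s: 6.55
position: [0.5838, 0.1847, 0.1026]
tool_rot: [[-0.801, 0.599, 0.009], [0.599, 0.801, 0.0], [-0.007, 0.005, -1.0]]
ft_force: [-0.0, -0.2, -0.0]
grip_width: 0.0001
```

```bash
python3 to.py 54,0,84
```

```text
t 6.55 u,v mm 53.7 0.1 tip z 85.6 F [-0.02 -0.15 -0.01] w 0.00010359144966710942 Fu 0.07
turn -0.43
54,0,84 [-0.02 -0.01  0.16]
```

{"fn": "apply_moves", "kwargs": {"motion": [{"tx":0,"ty":0,"tz":0.1,"turn":0,"jaw":-1},{"tx":0,"ty":0,"tz":0.15,"turn":0,"jaw":-1},{"tx":0,"ty":0,"tz":0.2,"turn":0,"jaw":-1}]}}

```text
time_s: 6.8
position: [0.584, 0.1849, 0.1019]
tool_rot: [[-0.801, 0.599, 0.01], [0.599, 0.801, 0.0], [-0.008, 0.006, -1.0]]
ft_force: [-2.6, 0.2, 9.4]
grip_width: -0.0001
```

The force rose to 9 N, so the flag is against its stop. I'll lift straight up and move clear.

{"fn": "apply_moves", "kwargs": {"motion": [{"tx":0,"ty":0,"tz":-1,"turn":0,"jaw":-1},{"tx":0,"ty":0,"tz":-4,"turn":0,"jaw":-1},{"tx":0,"ty":0,"tz":-8,"turn":0,"jaw":-1},{"tx":0,"ty":0,"tz":-12,"turn":0,"jaw":-1},{"tx":0,"ty":0,"tz":-16,"turn":0,"jaw":-1}]}}

```text
time_s: 7.22
position: [0.5818, 0.1849, 0.2648]
tool_rot: [[-0.801, 0.599, 0.011], [0.599, 0.801, 0.0], [-0.008, 0.007, -1.0]]
ft_force: [0.2, -0.0, 0.2]
grip_width: -0.0004
```

{"fn": "apply_moves", "kwargs": {"motion": [{"tx":4,"ty":0,"tz":0,"turn":0,"jaw":-1},{"tx":8,"ty":0,"tz":0,"turn":0,"jaw":-1},{"tx":12,"ty":0,"tz":0,"turn":0,"jaw":-1},{"tx":16,"ty":0,"tz":0,"turn":0,"jaw":-1},{"tx":20,"ty":0,"tz":0,"turn":0,"jaw":-1}]}}

```text
time_s: 7.63
position: [0.4198, 0.3054, 0.264]
tool_rot: [[-0.801, 0.599, 0.012], [0.599, 0.801, 0.001], [-0.009, 0.008, -1.0]]
ft_force: [0.4, 0.7, 0.5]
grip_width: 0.0002
```

{"fn": "apply_moves", "kwargs": {"motion": [{"tx":4,"ty":0,"tz":0,"turn":0,"jaw":-1},{"tx":8,"ty":0,"tz":0,"turn":0,"jaw":-1},{"tx":12,"ty":0,"tz":0,"turn":0,"jaw":-1},{"tx":15,"ty":0,"tz":0,"turn":0,"jaw":-1},{"tx":15,"ty":0,"tz":0,"turn":0,"jaw":-1}]}}

```text
time_s: 8.05
position: [0.2956, 0.3975, 0.2639]
tool_rot: [[-0.804, 0.595, 0.012], [0.595, 0.804, 0.003], [-0.008, 0.009, -1.0]]
ft_force: [0.6, 0.3, 1.2]
grip_width: -0.0001
```

```bash
python3 - <<'E'
from h import *
i,w=cloud('top'); save('top9.png',i); j=cv2.imread('pics/top1.png')[...,::-1]
s,_=get_image('scene')
save('f.png',np.vstack([cv2.resize(i[90:350,80:500],(630,390)),cv2.resize(s[180:340,260:520],(630,210),)]))
P=np.array([.5405,.2165,0]);U=np.array([.805,-.593,0]);V=np.array([.593,.805,0])
d=w-P;a=d@U;b=d@V
for x in(30,40,62,80,92,-20,-35,-50):
    m=(abs(a-x/1e3)<.004)&(abs(b)<.012)&(w[...,2]>.05); print(x,m.sum(),np.median(w[m][:,2]).round(4) if m.any() else None)
m=(w[...,2]>.09)&(abs(a)<.02)&(abs(abs(b)-.055)<.012)
for sg in(1,-1): q=m&(b*sg>0); print('post',np.median(w[q],0).round(4)); 
w0=np.load('top.npy');d=w0-P;a0=d@U;b0=d@V;m=(w0[...,2]>.09)&(abs(a0)<.02)&(abs(abs(b0)-.055)<.012)
for sg in(1,-1): q=m&(b0*sg>0); print('post0',np.median(w0[q],0).round(4))
E
```

```text
30 38 0.0856
40 38 0.0868
62 38 0.0868
80 39 0.0874
92 36 0.0867
-20 41 0.086
-35 39 0.0861
-50 40 0.0857
post [0.5753 0.2615 0.0931]
post [0.5106 0.1734 0.0932]
post0 [0.5755 0.2624 0.0931]
post0 [0.5106 0.1731 0.0926]
```

View pics/f.png

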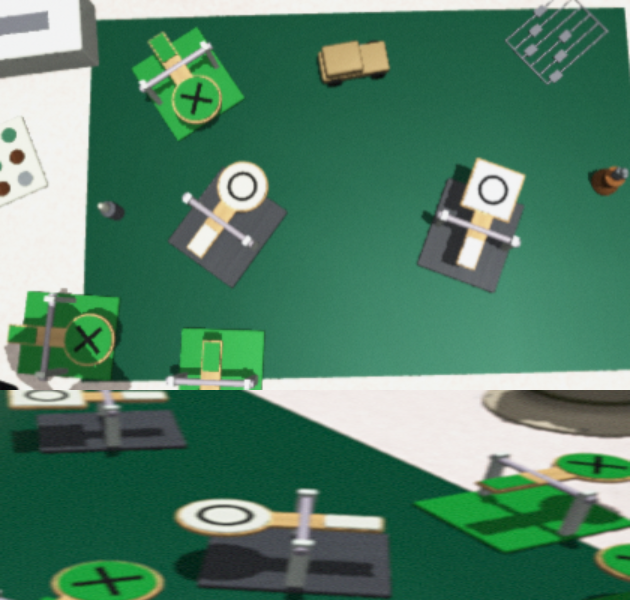

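The round flag lies level with its ring face up at (242,187). The posts are within 1 mm of where they started, everything else is in place, and the arm is clear.

```bash
python3 -c "
from rig import close_job; print(close_job())"
```

```text
the job is handed in; nothing more can be done
None
```

The round flag is turned right over and lies flat on the other side of its stand, ring face up. The job is handed in, at about 8 s of the 48 s allowed. I pressed the tail down with the shut fingertips to about 55°, pushed the disc past vertical from behind, then pressed it gently onto its stop.

- **Flag:** the last depth check put its top at 85.6–87.4 mm over its whole length, so it is level to about 1°.
- **Stand:** its posts are within 1 mm of where they started.
- **Other things:** the square flag, bottle, figure, truck and green look-alikes look untouched in the final picture. I compared those by eye only.
- **What went wrong:** on the first push the disc's rim caught higher up on the finger, and the wrist read about 29 N upward (30 N in all) at the end of that move. I backed off, raised the tip 25 mm and went on. I don't know the peak force during that move, or whether the rim touched the finger or the gripper's body (limit 40 N).

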